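# Seat the reference block and index the keeper to the third stop

### The job

Lay the square reference block fully home in the square nest of the indexing fixture and let go of it, then grip the black pointer knob and turn it clockwise (seen from above), counting the clicks, to the third stop, without running on to the fourth. The knob is sprung and flies back if released, so finish while still holding it at the third stop. Leave the other things on the bench where they are.

Things in the scene. Friction and masses are not known exactly. Their poses are not given: they have to be found in the camera images.
- square_block: bare metal reference block, 40 x 40 mm, 18 mm high, lying flat on the bench; origin at the centre of its underside, z up, x and y square to its sides. The only block with a square outline
- fixture: fixed grey base plate, 130 mm along its x, 240 mm along its y, 22 mm high; origin at the centre of its underside, z up. It carries the square nest (at y = +65 mm), the knob (at y = -65 mm) and between them the keeper tongue, whose rack and guide run along x = -34 mm, up to 45 mm above the bench. Five round pips by the knob mark home and the four stops
- tongue_edge (a point): middle of the front edge of the steel keeper tongue, on its underside, 34 mm above the bench (tongue 5 mm thick, fixture x from -39 to +13 mm). The knob drives it along the fixture's +y, 28 mm per rad. With the knob at home it is 28 mm clear of a seated block; at the third stop it overlaps that block's top edge by 5 mm, 2 mm above it
- nest (a point): centre of the flat floor of the square nest in the fixture, 14 mm above the bench; axes parallel to the fixture's. The nest is 44 x 44 mm with sides along the fixture's x and y, 8 mm deep, with a 2.5 mm chamfer; a seated block stands 10 mm proud of the plate
- knob: black pointer knob: upright bar 14 mm wide, 47 mm long, 55 to 77 mm above the bench, on a toothed steel wheel 60 mm across (top at 55 mm). Origin on the turning axis, 54 mm above the bench; x points along the bar to the pointer tip (rounded end, thin line on top), z up; turns with it. Pointer at home: 33.75 deg anticlockwise of the fixture's x seen from above; at the third stop: 33.75 deg clockwise of it
- spindle (a joint): knob angle in rad: 0 at home (end stop), growing clockwise seen from above; stops click in every 22.5 degrees (0.393, 0.785, 1.178, 1.571). A spring drives it home with 0.06 to 0.1 N m; leaving each stop adds about 0.05 N m, which fades to the crest halfway and turns to help up to the next stop. No stop holds it alone
- oblong_block: bare metal reference block 35 x 50 mm, 12 mm high: does not fit the nest; a bystander; origin at the centre of its underside
- wood_stamp: inspection stamp with wooden knob, 22 x 30 x 62 mm, standing; a bystander; origin at the centre of its underside
- small_bottle: small amber bottle with black cap, 32 mm across, 77 mm high; a bystander; origin at the centre of its underside
- tape_roll: black tape roll lying flat, 66 mm across, 19 mm high; a bystander; origin at the centre of its underside
- feeler_gauge: fanned feeler gauge lying flat, 72 x 94 x 12 mm; a bystander; origin at the centre of its underside
Not all that is in view belongs to the job. What is shaped like the square_block but purple is not meant.

How it is judged:
By the outcome, as a careful person would: the job done as asked, in the order asked, and still so for the second after the job is handed in, while the arm keeps its last pose, push and grip.
It also fails if it takes over 51 s, if anything falls off the work surface, if the arm or the gripper's body presses on something with over 40 N, if the wrist force passes 120 N, or if a joint passes its speed limit or range.

### The arm

A 6-joint arm with a two-finger parallel gripper is mounted at the origin on a cart in front of the work surface, level with it; the furniture and walls round the work are solid. World frame = base frame: x ahead of the robot, y to its left, z up, the work surface at z = 0. Lengths are in mm, angles in rad, forces in N, time in s.
With the tool pointing down it reaches from about 400 to 925 mm from the base axis. Payload 12.5 kg.
Tool frame: the origin (TCP) lies midway between the tips of the shut fingers; the grasp point (between the pads) lies 19 mm behind it; z points along the fingers, y is the direction in which the jaws open and shut (so a half turn about z gives the same grasp; the last joint's range is limited). The gripper opens to 95 mm and grips with 3 to 60 N. Pads are 20 mm wide; open, the fingers measure 119 mm over their backs; the gripper's body (75 mm by 180 mm) begins 59 mm behind the grasp point.
Start: joints at [-1.31, 0.491, 1.559, -0, 1.092, -0.106], TCP at [224.167, -583.434, 214.661] pointing down, gripper open.
Joint ranges: [-3.1, 3.1], [-0.84, 2.19], [0.05, 2.79], [-1.13, 4.28], [0.06, 2.93], [-2.69, 2.69]. Speed limits (rad/s): [2.22, 2.22, 2.79, 3.14, 3.14, 3.14].

### API

Orientations are given as [roll, pitch, yaw] about the fixed x, y, z axes, in that order (R = Rz(yaw) Ry(pitch) Rx(roll)).
In Python, from cell import env gives the robot as it stands.
- The arm moves only by the tool servo_tool, never from a script. Its argument "plan" is a list of rows, each a list of 7 numbers: the shift along the tool's x, y, z in m, then the turn, a rotation vector about the tool's x, y, z in degrees, then the opening in per cent of the stroke, from 0 (shut) to 100 (fully open). In form: [[dx, dy, dz, wx, wy, wz, jaw], ...]. A call has 1 to 8 rows; each row shifts and turns the pose as measured when the row begins, along the tool's axes as they then stand; what a row does not reach is not made up. A row lasts 1/12 s, in which the tool goes at most 41.7 mm and 7.16 degrees, less where a joint would pass 70% of its speed; a pose out of reach is approached as far as the arm can. A call is refused whole if a number of a shift passes 0.0417 or a number of a turn 7.16, either way. A call with a gripper value outside its range is refused whole. The fingers move at their own pace and stop on an object; the grip force is fixed at half the most. Time passes only in rows, so rows that do not move let the fingers close. It gives the time, the measured TCP pose, the force and the opening at its end, in the units of the state.
- env.state(): the state, without advancing time (a new reading comes with each control period).
- env.read_camera(name): name is "scene" or "top"; returns a dict with "img" (420x560x3 uint8, blue, green, red), "intrinsics" (3x3 intrinsics, pixels), "R" (3x3) and "t" (3): a world point X has camera coordinates R X + t. Camera axes: x right, y down, z forward; pixel columns grow to the right and rows downward; lengths in mm; the calibration is good to about 2 mm. A picture is of the moment at which its call begins. There is no depth.
- env.job_done(): hands the job in, once; it reports no verdict.
The state is a dict: "t": time; "joints": joint angles; "qvel": joint speeds; "tau": joint torques, N m; "eef_pos": TCP position; "tcp_rot": TCP orientation; "ft_force": force on the tool from outside, world axes, zero at the start; "moment": the same for the moment, N m; "opening": opening from 0.0 (shut) to 1.0 (fully open).
Only numpy, scipy, OpenCV 4.12 (cv2) and the standard library are available. Lean on these libraries where they do the work, as an engineer would, in place of code of your own. Each camera call takes 0.05 s, during which the arm holds its last target. There are 200 camera calls.

## Working session

There is one attempt and no reset: what is moved stays moved. The work goes in short steps, Python scripts to look and compute and a tool call to move; the robot and the scene stay as the last step left them, time stands still between calls to the robot, and variables do not carry over. Pictures are saved under pics/ and viewed, about 8 in all and at most 12, crops included, and the job is handed in when it is done.

Besides the shell and the picture viewer there is one more tool, called after "Request:" as a command line: name --pt "numbers of a row" for each row, then --argument value for the rest. servo_tool: Moves the arm, as the interface text tells. Its arguments: {"type":"object","properties":{"plan":{"type":"array","items":{"type":"array","items":{"type":"number"}}}},"required":["plan"]}

```bash
ls; mkdir -p pics; python3 - <<'E'
from cell import env
import cv2,numpy as np
for n in("top","scene"):
    c=env.read_camera(n);cv2.imwrite(f"pics/{n}0.png",c["img"]);np.savez(f"{n}0.npz",**c)
    print(n,c["intrinsics"].round(1).tolist(),c["R"].round(3).tolist(),c["t"].round(1).tolist())
print(env.state())
E
```

```text
pics
top [[390.1, 0.0, 273.8], [0.0, 390.1, 208.3], [0.0, 0.0, 1.0]] [[-0.015, -1.0, 0.001], [-0.99, 0.015, -0.142], [0.142, -0.004, -0.99]] [20.9, 576.2, 1234.4]
scene [[401.8, 0.0, 280.8], [0.0, 401.8, 205.3], [0.0, 0.0, 1.0]] [[-0.589, -0.808, 0.008], [-0.373, 0.263, -0.89], [0.717, -0.527, -0.456]] [345.5, 281.2, 772.4]
{'t': 0.1, 'joints': array([-1.30960517e+00,  4.91472012e-01,  1.55937920e+00,  4.15477878e-05,
        1.09167919e+00, -1.05617124e-01]), 'qvel': array([-0.00028736, -0.00111957, -0.00132164, -0.00134967,  0.00209354,
       -0.00078219]), 'tau': array([ 2.43785667e-03, -6.13625264e+01, -2.58607543e+01,  6.93806307e-02,
        4.69686789e-02, -6.03105559e-05]), 'eef_pos': array([ 224.11633789, -583.21691375,  214.14032483]), 'tcp_rot': array([-3.14066401e+00, -1.35504616e-04,  3.66789052e-01]), 'ft_force': array([-0.26534166, -0.06747445, -0.06737139]), 'moment': array([ 0.0064534 , -0.05946552, -0.01438474]), 'opening': 0.9995886994604083}
```

View pics/top0.png

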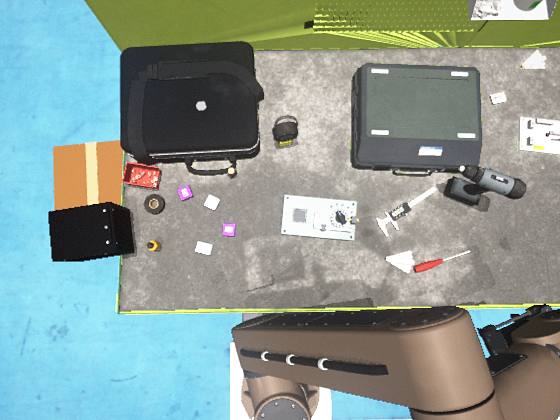

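View pics/scene0.png

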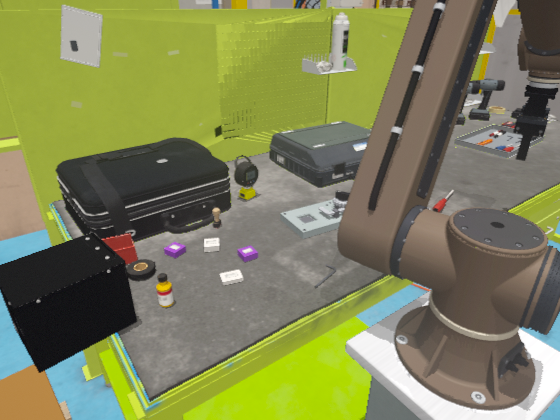

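The top view shows the fixture at cols 282-355, rows 195-240, with the nest near (300,215) and the knob near (341,217). The metal blocks are at (212,202) and (203,248), with purple decoys at (185,192) and (229,229). Next I'll measure.

```bash
cat > h.py <<'E'
import numpy as np,cv2
def ray(c,uv,z):
    R=np.array(c["R"]);t=np.array(c["t"]);K=np.array(c["intrinsics"])
    o=-R.T@t;d=R.T@np.linalg.inv(K)@np.array([uv[0],uv[1],1.])
    return (o+d*(z-o[2])/d[2])
def proj(c,X):
    p=np.array(c["intrinsics"])@(np.array(c["R"])@np.array(X)+np.array(c["t"]));return p[:2]/p[2]
E
python3 - <<'E'
from h import *
c=dict(np.load("top0.npz"));im=c["img"]
hsv=cv2.cvtColor(im,cv2.COLOR_BGR2HSV)
m=((hsv[...,2]>165)&(hsv[...,1]<60)).astype(np.uint8)
m[:,:170]=0;m[:,365:]=0;m[:180]=0;m[260:]=0
cs,_=cv2.findContours(m,cv2.RETR_EXTERNAL,cv2.CHAIN_APPROX_NONE)
for k in cs:
    if len(k)<20: continue
    u0=k.reshape(-1,2).mean(0);z=22 if len(k)>100 else (18 if u0[1]<225 else 12)
    P=np.array([ray(c,p,z)[:2] for p in k.reshape(-1,2)],np.float32)
    print(z,u0,cv2.minAreaRect(P))
a=cv2.resize(im[170:265,170:370],None,fx=4,fy=4,interpolation=cv2.INTER_CUBIC);cv2.imwrite("pics/crop1.png",a)
s=dict(np.load("scene0.npz"))
E
```

```text
12 [221.25925926 255.25925926] ((428.2037353515625, 186.14117431640625), (32.56063461303711, 31.393434524536133), 80.76422882080078)
22 [208.98058252 244.54368932] ((456.7501525878906, 224.91650390625), (87.70289611816406, 55.67942810058594), 73.38101196289062)
12 [228.45454545 228.95454545] ((513.3941650390625, 163.2871856689453), (26.3630313873291, 19.945560455322266), 71.6697769165039)
12 [209.67857143 229.42857143] ((512.845947265625, 222.92132568359375), (27.485240936279297, 18.720502853393555), 72.01280975341797)
12 [249.71428571 226.33333333] ((517.8212890625, 93.96544647216797), (19.200435638427734, 20.715831756591797), 8.648470878601074)
18 [242.72 219.76] ((541.5152587890625, 115.38768768310547), (20.71055030822754, 19.225671768188477), 52.890525817871094)
18 [174.46428571 218.92857143] ((546.8753051757812, 341.0105895996094), (57.71626281738281, 28.232990264892578), 5.989531993865967)
18 [205.48 213.28] ((566.4878540039062, 239.891845703125), (16.71564483642578, 37.160457611083984), 45.06640625)
18 [186.13333333 216.55555556] ((558.2483520507812, 300.37420654296875), (47.4
[... 506 characters left out ...]
 (81.837890625, 44.313777923583984), 59.32588577270508)
18 [184.28571429 192.23809524] ((638.7129516601562, 310.79425048828125), (26.146728515625, 18.473318099975586), 22.148916244506836)
18 [320.0625 184.125 ] ((661.3562622070312, -143.69285583496094), (33.32236862182617, 32.491912841796875), 74.80889129638672)
22 [310.01142857 219.14714286] ((542.11474609375, -86.81414794921875), (406.75244140625, 262.8761291503906), 89.12506103515625)
18 [251.38095238 181.04761905] ((670.0785522460938, 83.85675811767578), (26.912694931030273, 13.717400550842285), 89.1418228149414)
22 [202.99521531 184.39712919] ((647.320068359375, 232.02789306640625), (71.37109375, 251.26260375976562), 1.2851988077163696)
```

View pics/crop1.png

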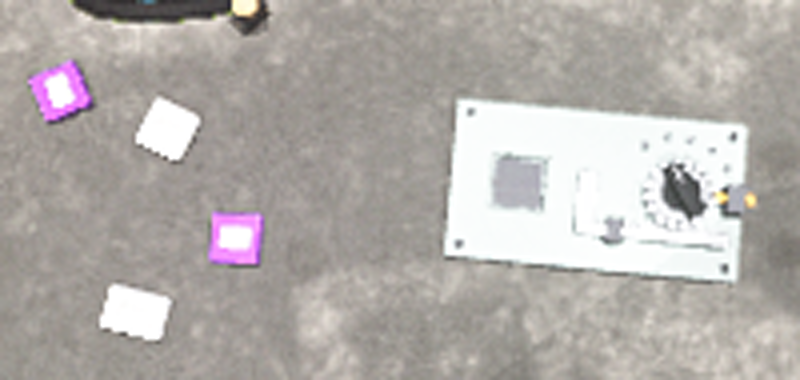

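The crop shows the square block at about (212,202), the oblong at (203,248), and the plate with its nest on the left. The knob points up and to the left, which is home. I'll use a tighter threshold.

```bash
python3 - <<'E'
from h import *
c=dict(np.load("top0.npz"));im=c["img"]
S=4;big=cv2.resize(im,None,fx=S,fy=S,interpolation=cv2.INTER_CUBIC)
def rects(thr,roi,z,minA):
    g=big.min(2);m=(g>thr).astype(np.uint8)
    mm=np.zeros_like(m);x0,x1,y0,y1=[S*v for v in roi];mm[y0:y1,x0:x1]=m[y0:y1,x0:x1]
    for k in cv2.findContours(mm,cv2.RETR_EXTERNAL,cv2.CHAIN_APPROX_NONE)[0]:
        if cv2.contourArea(k)<minA: continue
        q=(k.reshape(-1,2)+.5)/S-.5
        P=np.array([ray(c,p,z)[:2] for p in q],np.float32)
        M=cv2.moments(P.reshape(-1,1,2));print(thr,z,q.mean(0).round(1),[M['m10']/M['m00'],M['m01']/M['m00']],cv2.minAreaRect(P))
for thr in(190,205):
    rects(thr,(200,225,190,215),18,500);rects(thr,(190,218,238,260),12,500)
    rects(thr,(275,362,185,245),22,8000)
# nest floor
g=big.min(2)
m=((g<190)).astype(np.uint8);mm=np.zeros_like(m);mm[205*S:226*S,288*S:312*S]=m[205*S:226*S,288*S:312*S]
for k in cv2.findContours(mm,cv2.RETR_EXTERNAL,cv2.CHAIN_APPROX_NONE)[0]:
    if cv2.contourArea(k)<1000: continue
    q=(k.reshape(-1,2)+.5)/S-.5
    for z in(14,22):
        P=np.array([ray(c,p,z)[:2] for p in q],np.float32);print('nest',z,cv2.minAreaRect(P))
# knob
m=(big.max(2)<90).astype(np.uint8);mm=np.zeros_like(m);mm[207*S:228*S,330*S:349*S]=m[207*S:228*S,330*S:349*S]
for k in cv2.findContours(mm,cv2.RETR_EXTERNAL,cv2.CHAIN_APPROX_NONE)[0]:
    if cv2.contourArea(k)<500: continue
    q=(k.reshape(-1,2)+.5)/S-.5
    P=np.array([ray(c,p,77)[:2] for p in q],np.float32);print('knob',cv2.minAreaRect(P))
E
```

```text
190 18 [211.3 201.9] [604.9224150584892, 219.70538659437128] ((604.7235107421875, 219.85406494140625), (43.549476623535156, 43.68100357055664), 62.59809112548828)
190 12 [203.2 247.7] [453.21606988435104, 246.07228233987755] ((452.89019775390625, 246.28419494628906), (54.379669189453125, 38.39529800415039), 74.8924789428711)
190 22 [319.8 217.2] [548.4984975512441, -134.1789452384525] ((547.9937133789062, -136.40875244140625), (243.9036102294922, 133.38172912597656), 83.83792877197266)
205 18 [211.3 201.9] [604.8130452175974, 219.7195651574956] ((604.670166015625, 219.77359008789062), (42.574222564697266, 42.91643524169922), 62.597015380859375)
205 12 [203.2 247.7] [453.10516171229636, 246.16521835636183] ((452.8218994140625, 246.42648315429688), (53.216041564941406, 37.754371643066406), 75.49800109863281)
205 22 [319.9 217.2] [548.3976495784821, -133.92259104260856] ((547.942626953125, -136.25314331054688), (242.5463409423828, 131.83065795898438), 83.8383560180664)
nest 14 ((556.8955688476562, -72.58111572265625), (40.824806213378906, 45.133155822753906), 88.46464538574219)
nest 22 ((555.8941650390625, -72.02737426757812), (40.571529388427734, 44.853302001953125), 88.46475219726562)
```

```bash
python3 - <<'E'
from h import *
c=dict(np.load("top0.npz"));s=dict(np.load("scene0.npz"))
print('stamp',ray(c,(231,171),62).round(),proj(s,ray(c,(231,171),62)).round())
for uv in((245,157),(190,170),(222,172),(262,95)):
    print(uv,[ray(c,uv,z).round().tolist() for z in(40,90,150)], [proj(s,ray(c,uv,z)).round().tolist() for z in(40,90,150)])
print('clip',ray(c,(355,220),30).round())
a=s["img"][170:250,265:365];b=cv2.resize(a,None,fx=5,fy=5,interpolation=cv2.INTER_CUBIC)
d=cv2.resize(s["img"][170:270,150:270],None,fx=3,fy=3);o=np.zeros((400,860,3),np.uint8);o[:400,:500]=b;o[:300,500:860]=d
cv2.imwrite("pics/crop2.png",cv2.resize(o,(800,372)))
E
```

```text
stamp [698. 150.  62.] [217. 207.]
(245, 157) [[751.0, 105.0, 40.0], [737.0, 102.0, 90.0], [720.0, 98.0, 150.0]] [[222.0, 203.0], [224.0, 190.0], [227.0, 173.0]]
(190, 170) [[709.0, 288.0, 40.0], [697.0, 277.0, 90.0], [682.0, 264.0, 150.0]] [[171.0, 226.0], [174.0, 211.0], [178.0, 191.0]]
(222, 172) [[701.0, 182.0, 40.0], [689.0, 175.0, 90.0], [674.0, 167.0, 150.0]] [[207.0, 216.0], [210.0, 202.0], [213.0, 183.0]]
(262, 95) [[968.0, 46.0, 40.0], [945.0, 45.0, 90.0], [918.0, 44.0, 150.0]] [[207.0, 176.0], [209.0, 165.0], [212.0, 150.0]]
clip [ 535. -254.   30.]
```

View pics/crop2.png

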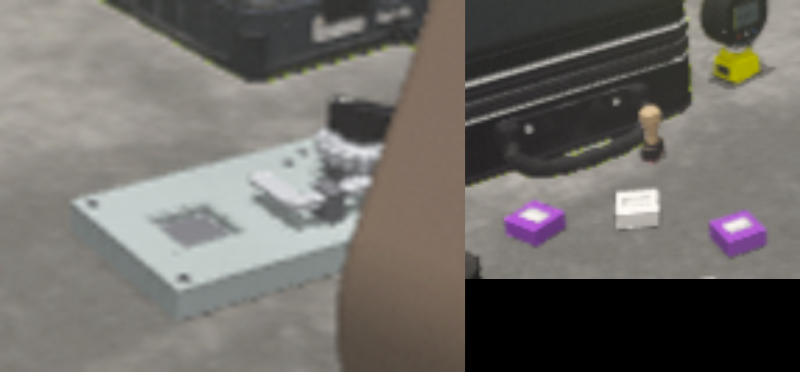

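Request:
servo_tool --pt "0.029 -0.028 0 0 0 0 60" --pt "0.029 -0.028 0 0 0 0 60" --pt "0.029 -0.028 0 0 0 0 60" --pt "0.029 -0.028 0 0 0 0 60" --pt "0.029 -0.028 0 0 0 0 60" --pt "0.029 -0.028 0 0 0 0 60" --pt "0.029 -0.028 0 0 0 0 60" --pt "0.029 -0.028 0 0 0 0 60"

```text
t: 0.77
eef_pos: [360.4, -285.8, 210.6]
tcp_rot: [-3.137, 0.001, 0.356]
ft_force: [1.2, -0.2, 0.4]
opening: 0.601
```

The crops show the block top near scene (211,243) and a clear nest at (195,225). The stamp stands near world (698,150), well in front of the suitcase. I'll grip with the jaw axis at 62.6° to stay further from the suitcase.

Request:
servo_tool --pt "0.029 -0.0278 0 0 0 0 60" --pt "0.029 -0.0278 0 0 0 0 60" --pt "0.029 -0.0278 0 0 0 0 60" --pt "0.029 -0.0278 0 0 0 0 60" --pt "0.029 -0.0278 0 0 0 0 60" --pt "0.029 -0.0278 0 0 0 0 60" --pt "0.029 -0.0278 0 0 0 0 60"

```text
t: 1.35
eef_pos: [483.8, -21.3, 211.2]
tcp_rot: [-3.137, 0.001, 0.355]
ft_force: [0.3, -0.6, -0.5]
opening: 0.6
```

Request:
servo_tool --pt "0.029 -0.0278 0 0 0 0 60" --pt "0.029 -0.0278 0 0 0 0 60" --pt "0.029 -0.0278 0 0 0 0 60" --pt "0.029 -0.0278 0 0 0 0 60" --pt "0.029 -0.0278 0 0 0 0 60" --pt "0.029 -0.0278 0 0 0 0 60"

```text
t: 1.85
eef_pos: [589.2, 205.4, 210.7]
tcp_rot: [-3.137, 0.003, 0.357]
ft_force: [0.4, -0.2, 0.7]
opening: 0.598
```

Request:
servo_tool --pt "0 0 0 0 0 -7 60" --pt "0 0 0 0 0 -7 60" --pt "0 0 0 0 0 -7 60" --pt "0 0 0 0 0 -7 60" --pt "0 0 0 0 0 -7 60" --pt "0 0 0 0 0 -7 60" --pt "0 0 0 0 0 -7 60" --pt "0 0 0 0 0 -7 60"

```text
t: 2.52
eef_pos: [589.8, 215.2, 205.6]
tcp_rot: [-3.13, -0.001, 1.356]
ft_force: [-0.4, 0.5, -0.7]
opening: 0.6
```

Request:
servo_tool --pt "0 0 0 0 0 -7 60" --pt "0 0 0 0 0 -7 60" --pt "0 0 0 0 0 -7 60" --pt "0 0 0 0 0 -7 60" --pt "0 0 0 0 0 -7 60" --pt "0 0 0 0 0 -7 60" --pt "0 0 0 0 0 -7 60" --pt "0 0 0 0 0 -7 60"

```text
t: 3.18
eef_pos: [588.4, 215.0, 202.4]
tcp_rot: [-3.131, -0.013, 2.356]
ft_force: [0.4, 0.5, -0.0]
opening: 0.6
```

Request:
servo_tool --pt "0 0 0.02 0 0 -7 60" --pt "0 0 0.02 0 0 -7 60" --pt "0 0 0.02 0 0 -3.6 60" --pt "0 0 0 0 0 0 60"

```text
t: 3.52
eef_pos: [587.4, 215.0, 140.6]
tcp_rot: [-3.136, -0.015, 2.679]
ft_force: [-0.1, 0.2, -0.3]
opening: 0.6
```

```bash
cat > go.py <<'E'
import sys,numpy as np
from cell import env
from scipy.spatial.transform import Rotation as Ro
def to(x,y,z,yaw):
    s=env.state();R=Ro.from_euler('xyz',s["tcp_rot"]);p=s["eef_pos"]
    T=Ro.from_euler('xyz',[np.pi,0,np.radians(yaw)])
    d=R.inv().apply(np.array([x,y,z])-p);w=(R.inv()*T).as_rotvec(degrees=True)
    print("t",round(s["t"],2),"pos",p.round(1),"yaw",np.degrees(s["tcp_rot"]).round(2),"F",s["ft_force"].round(1),"M",s["moment"].round(2),"op",round(s["opening"],3))
    print("shift mm (tool)",d.round(1),"turn deg",w.round(2))
if __name__=="__main__": to(*map(float,sys.argv[1:5]))
E
python3 go.py 604.8 219.8 100 152.6
```

```text
t 3.52 pos [587.4 215.  140.6] yaw [-179.68   -0.85  153.47] F [-0.1  0.2 -0.3] M [ 0.09 -0.19  0.03] op 0.6
shift mm (tool) [-14.   12.3  40.3] turn deg [-0.33 -0.85  0.88]
```

Request:
servo_tool --pt "-0.014 0.0123 0.04 -0.33 -0.85 0.88 60" --pt "0 0 0 0 0 0 60"

```text
t: 3.68
eef_pos: [603.3, 219.4, 104.1]
tcp_rot: [-3.141, -0.001, 2.659]
ft_force: [-1.3, -0.9, -1.0]
opening: 0.6
```

```bash
python3 go.py 604.8 219.8 10 152.6; python3 - <<'E'
from cell import env
import cv2,numpy as np
c=env.read_camera("scene");i=c["img"]
cv2.imwrite("pics/s1.png",cv2.resize(i[150:290,130:300],None,fx=4,fy=4,interpolation=cv2.INTER_CUBIC))
E
```

```text
t 3.68 pos [603.3 219.4 104.1] yaw [-1.7994e+02 -5.0000e-02  1.5234e+02] F [-1.3 -0.9 -1. ] M [ 0.06 -0.09  0.  ] op 0.6
shift mm (tool) [-1.2  1.1 94.1] turn deg [-0.06 -0.05 -0.26]
```

View pics/s1.png

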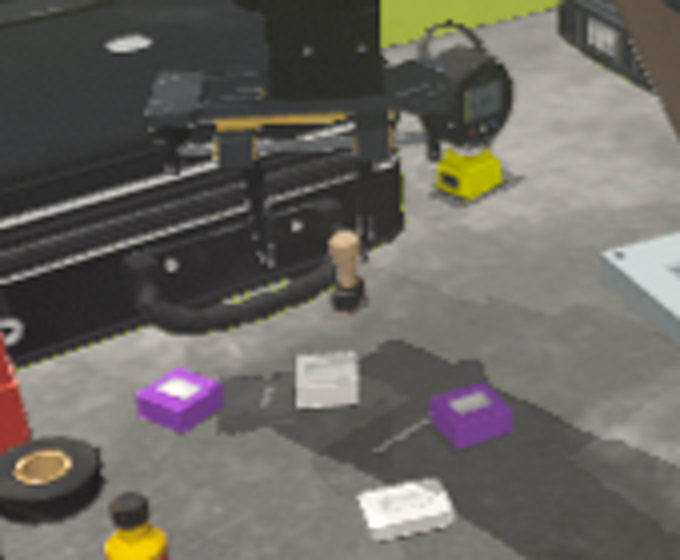

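The gripper hangs above the block (crop (328,380)) with its fingers straddling it, and nothing is in the way of the descent.

Request:
servo_tool --pt "-0.0012 0.0011 0.035 0 0 -0.26 60" --pt "0 0 0.035 0 0 0 60" --pt "0 0 0.015 0 0 0 60" --pt "0 0 0.005 0 0 0 60" --pt "0 0 0 0 0 0 60"

```text
t: 4.15
eef_pos: [609.9, 221.4, 28.6]
tcp_rot: [3.131, 0.011, 2.659]
ft_force: [0.0, 0.2, 0.1]
opening: 0.6
```

```bash
python3 go.py 604.8 219.8 10 152.6
```

```text
t 4.15 pos [609.9 221.4  28.6] yaw [179.41   0.61 152.33] F [0.  0.2 0.1] M [ 0.04 -0.18  0.02] op 0.6
shift mm (tool) [ 4.  -4.  18.5] turn deg [ 0.59  0.61 -0.27]
```

Request:
servo_tool --pt "0.004 -0.004 0 0.59 0.61 -0.27 60" --pt "0 0 0.008 0 0 0 60" --pt "0 0 0.008 0 0 0 60" --pt "0 0 0 0 0 0 60"

```text
t: 4.48
eef_pos: [606.5, 220.3, 19.0]
tcp_rot: [3.137, 0.005, 2.663]
ft_force: [-0.2, 0.1, 0.8]
opening: 0.601
```

```bash
python3 go.py 604.8 219.8 10 152.6
```

```text
t 4.48 pos [606.5 220.3  19. ] yaw [179.72   0.3  152.56] F [-0.2  0.1  0.8] M [ 0.13 -0.1   0.04] op 0.601
shift mm (tool) [ 1.4 -1.2  9. ] turn deg [ 0.28  0.3  -0.04]
```

Request:
servo_tool --pt "0.0012 -0.001 0.007 0.28 0.3 0 60" --pt "0 0 0.004 0 0 0 60" --pt "0 0 0 0 0 0 60"

```text
t: 4.73
eef_pos: [605.4, 220.0, 8.0]
tcp_rot: [3.141, 0.001, 2.663]
ft_force: [0.3, 0.1, 0.5]
opening: 0.602
```

```bash
python3 go.py 604.8 219.8 10 152.6
```

```text
t 4.73 pos [605.4 220.    8. ] yaw [1.7997e+02 4.0000e-02 1.5255e+02] F [0.3 0.1 0.5] M [ 0.03 -0.14 -0.  ] op 0.602
shift mm (tool) [ 0.4 -0.5 -2. ] turn deg [ 0.03  0.04 -0.05]
```

Request:
servo_tool --pt "0 0 -0.002 0 0 0 60" --pt "0 0 0 0 0 0 0" --pt "0 0 0 0 0 0 0" --pt "0 0 0 0 0 0 0" --pt "0 0 0 0 0 0 0" --pt "0 0 0 0 0 0 0" --pt "0 0 0 0 0 0 0"

```text
t: 5.32
eef_pos: [605.2, 220.0, 9.8]
tcp_rot: [-3.141, -0.0, 2.663]
ft_force: [0.0, -0.2, -0.7]
opening: 0.417
```

```bash
python3 go.py 604.8 219.8 70 152.6
```

```text
t 5.32 pos [605.2 220.    9.8] yaw [-179.99   -0.    152.55] F [ 0.  -0.2 -0.7] M [ 0.08 -0.15  0.03] op 0.417
shift mm (tool) [  0.2  -0.3 -60.2] turn deg [-0.01 -0.   -0.05]
```

Request:
servo_tool --pt "0 0 -0.02 0 0 0 0" --pt "0 0 -0.03 0 0 0 0" --pt "0 0 -0.03 0 0 0 0"

```text
t: 5.57
eef_pos: [601.7, 219.0, 84.8]
tcp_rot: [-3.133, -0.01, 2.662]
ft_force: [1.2, -0.9, -1.8]
opening: 0.419
```

Request:
servo_tool --pt "-0.0113 -0.0352 0 0 0 0 0" --pt "-0.0113 -0.0352 0 0 0 0 0" --pt "-0.0113 -0.0352 0 0 0 0 0" --pt "-0.0113 -0.0352 0 0 0 0 0" --pt "-0.0113 -0.0352 0 0 0 0 0" --pt "-0.0113 -0.0352 0 0 0 0 0" --pt "-0.0113 -0.0352 0 0 0 0 0" --pt "-0.0113 -0.0352 0 0 0 0 0"

```text
t: 6.23
eef_pos: [553.3, -76.0, 92.0]
tcp_rot: [-3.141, -0.001, 2.673]
ft_force: [0.5, 0.2, -2.6]
opening: 0.419
```

Request:
servo_tool --pt "0 0 0 0 0 -7 0" --pt "0 0 0 0 0 -7 0" --pt "0 0 0 0 0 -7 0" --pt "0 0 0 0 0 0 0"

```text
t: 6.57
eef_pos: [551.3, -84.9, 91.7]
tcp_rot: [-3.141, -0.002, 3.045]
ft_force: [0.8, -0.2, -1.9]
opening: 0.418
```

```bash
python3 go.py 555.5 -71.9 60 173.84
```

```text
t 6.57 pos [551.3 -84.9  91.7] yaw [-1.7995e+02 -1.1000e-01  1.7449e+02] F [ 0.8 -0.2 -1.9] M [ 0.17 -0.13 -0.02] op 0.418
shift mm (tool) [-3.  13.4 31.7] turn deg [-0.05 -0.11  0.65]
```

Request:
servo_tool --pt "-0.003 0.0134 0.02 0 -0.11 0.65 0" --pt "0 0 0.015 0 0 0 0" --pt "0 0 0.006 0 0 0 0" --pt "0 0 0 0 0 0 0"

```text
t: 6.9
eef_pos: [556.1, -71.5, 50.0]
tcp_rot: [-3.141, 0.002, 3.019]
ft_force: [-0.2, 0.3, -2.1]
opening: 0.419
```

```bash
python3 go.py 555.5 -71.9 36 173.84;python3 - <<'E'
from cell import env
import cv2,numpy as np
c=env.read_camera("scene");i=c["img"];np.savez("s2.npz",**c)
cv2.imwrite("pics/s2.png",cv2.resize(i[140:250,250:370],None,fx=5,fy=5,interpolation=cv2.INTER_CUBIC))
E
```

```text
t 6.9 pos [556.1 -71.5  50. ] yaw [-1.7994e+02  1.1000e-01  1.7296e+02] F [-0.2  0.3 -2.1] M [ 0.05 -0.12  0.02] op 0.419
shift mm (tool) [ 0.6 -0.5 14. ] turn deg [-0.06  0.11 -0.88]
```

View pics/s2.png

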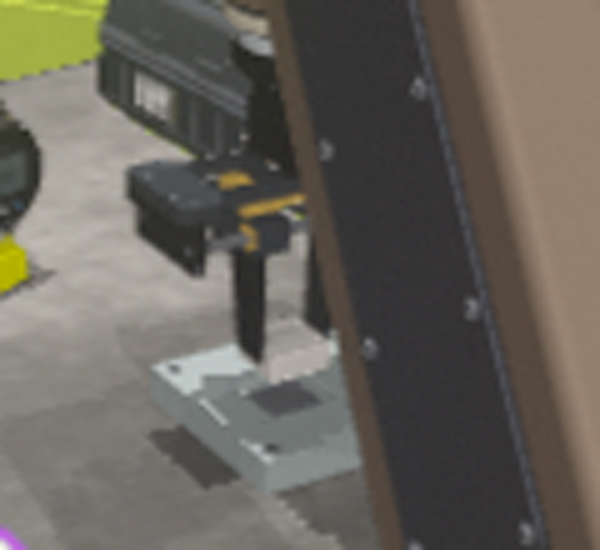

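The block hangs level over the nest: block at crop (295,350), nest just under it at (285,395). I'll lower it.

Request:
servo_tool --pt "0.0005 -0.0005 0.008 -0.06 0.11 -0.88 0" --pt "0 0 0.006 0 0 0 0" --pt "0 0 0 0 0 0 0"

```text
t: 7.2
eef_pos: [556.4, -72.2, 36.9]
tcp_rot: [-3.141, 0.002, 3.033]
ft_force: [-0.7, -0.2, -2.9]
opening: 0.417
```

```bash
python3 go.py 555.5 -71.9 24 173.84
```

```text
t 7.2 pos [556.4 -72.2  36.9] yaw [-1.7998e+02  1.4000e-01  1.7380e+02] F [-0.7 -0.2 -2.9] M [ 0.06 -0.13 -0.02] op 0.417
shift mm (tool) [ 1.   0.2 12.9] turn deg [-0.02  0.14 -0.04]
```

Request:
servo_tool --pt "0.001 0 0.005 0 0.14 0 0" --pt "0 0 0.004 0 0 0 0" --pt "0 0 0.002 0 0 0 0" --pt "0 0 0 0 0 0 0"

```text
t: 7.53
eef_pos: [555.6, -72.5, 25.2]
tcp_rot: [-3.141, 0.001, 3.032]
ft_force: [0.0, -0.5, -2.7]
opening: 0.416
```

```bash
python3 go.py 555.5 -71.9 24 173.84
```

```text
t 7.53 pos [555.6 -72.5  25.2] yaw [-1.7997e+02  3.0000e-02  1.7374e+02] F [ 0.  -0.5 -2.7] M [ 0.11 -0.2   0.02] op 0.416
shift mm (tool) [0.1 0.5 1.2] turn deg [-0.03  0.03 -0.1 ]
```

Request:
servo_tool --pt "0 0 0.0012 0 0 0 0" --pt "0 0 0 0 0 0 0"

```text
t: 7.7
eef_pos: [555.6, -72.5, 23.9]
tcp_rot: [-3.141, 0.001, 3.032]
ft_force: [-0.8, 0.0, -3.4]
opening: 0.419
```

Request:
servo_tool --pt "0 0 0 0 0 0 55" --pt "0 0 0 0 0 0 55" --pt "0 0 0 0 0 0 55"

```text
t: 7.95
eef_pos: [556.3, -72.6, 24.7]
tcp_rot: [-3.141, 0.002, 3.032]
ft_force: [-0.6, -0.5, -0.3]
opening: 0.534
```

Request:
servo_tool --pt "0 0 -0.01 0 0 0 55" --pt "0 0 -0.02 0 0 0 55" --pt "0 0 -0.03 0 0 0 55" --pt "0 0 -0.03 0 0 0 55" --pt "0 0 -0.03 0 0 0 50" --pt "0 0 0 0 0 0 50"

```text
t: 8.45
eef_pos: [555.6, -72.4, 152.7]
tcp_rot: [-3.141, 0.001, 3.032]
ft_force: [0.3, -0.3, -0.2]
opening: 0.506
```

```bash
python3 go.py 541 -201 130 207.59;python3 - <<'E'
from cell import env
import cv2,numpy as np
a=[]
c=env.read_camera("scene");a.append(c["img"][150:250,250:370]);np.savez("s3.npz",**c)
c=env.read_camera("top");a.append(c["img"][160:260,265:385]);np.savez("t3.npz",**c)
cv2.imwrite("pics/s3.png",cv2.resize(np.vstack(a),None,fx=3.3,fy=3,interpolation=cv2.INTER_CUBIC))
E
```

```text
t 8.45 pos [555.6 -72.4 152.7] yaw [-1.7997e+02  7.0000e-02  1.7372e+02] F [ 0.3 -0.3 -0.2] M [ 0.08 -0.14  0.04] op 0.506
shift mm (tool) [   0.5 -129.4   22.8] turn deg [ -0.05   0.05 -33.87]
```

View pics/s3.png

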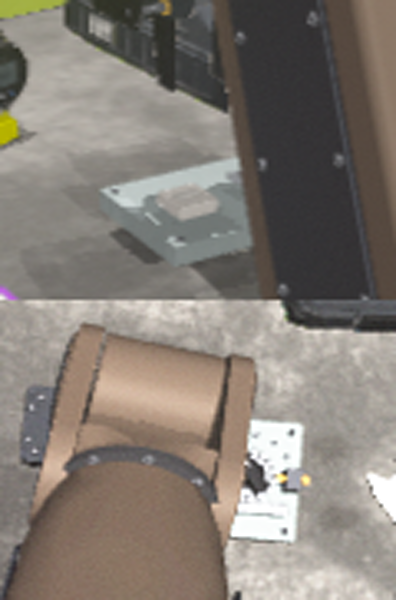

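The block sits flat in the nest at scene crop (185,200), about 10 mm proud. Next I'll check the knob axis from the first top image.

```bash
python3 - <<'E'
from h import *
c=dict(np.load("top0.npz"));im=c["img"];S=4
big=cv2.resize(im,None,fx=S,fy=S,interpolation=cv2.INTER_CUBIC)
print(proj(c,(541,-201,77)))
for th in(70,100):
    m=(big.max(2)<th).astype(np.uint8);mm=np.zeros_like(m);mm[205*S:230*S,328*S:350*S]=m[205*S:230*S,328*S:350*S]
    n,l,st,ce=cv2.connectedComponentsWithStats(mm);b=1+st[1:,4].argmax()
    y,x=np.nonzero(l==b);P=np.array([ray(c,((u+.5)/S-.5,(v+.5)/S-.5),77)[:2] for u,v in zip(x,y)],np.float32)
    print(th,len(P),P.mean(0),cv2.minAreaRect(P))
E
```

```text
[341.21253909 216.73280261]
70 40 [ 541.04346 -190.65848] ((541.3550415039062, -190.506591796875), (15.205039978027344, 2.148923873901367), 24.44474983215332)
100 902 [ 536.7891  -197.77519] ((538.5736083984375, -197.54356384277344), (41.11524200439453, 27.89995002746582), 54.88367462158203)
```

Request:
servo_tool --pt "0 -0.032 0 0 0 0 50" --pt "0 -0.032 0 0 0 0 50" --pt "0 -0.032 0 0 0 0 45" --pt "0 -0.025 0 0 0 0 40"

```text
t: 8.88
eef_pos: [539.5, -191.1, 146.5]
tcp_rot: [3.14, -0.007, 3.04]
ft_force: [1.2, 0.0, 0.1]
opening: 0.433
```

Request:
servo_tool --pt "0 0 0 0 0 -7 40" --pt "0 0 0 0 0 -7 40" --pt "0 0 0 0 0 -7 40" --pt "0 0 0 0 0 -7 40" --pt "0 0 0 0 0 -5 40" --pt "0 0 0 0 0 0 40"

```text
t: 9.38
eef_pos: [535.2, -196.4, 139.4]
tcp_rot: [3.127, -0.012, -2.65]
ft_force: [-0.7, 0.0, 0.5]
opening: 0.399
```

```bash
python3 go.py 541 -201 90 207.59
```

```text
t 9.38 pos [ 535.2 -196.4  139.4] yaw [ 179.15   -0.69 -151.85] F [-0.7  0.   0.5] M [ 0.13 -0.14  0.02] op 0.399
shift mm (tool) [-3.5 -7.5 49.3] turn deg [ 0.85 -0.69  0.55]
```

Request:
servo_tool --pt "-0.0035 -0.0075 0.015 0.85 -0.69 0.55 40" --pt "0 0 0.015 0 0 0 40" --pt "0 0 0.01 0 0 0 40" --pt "0 0 0 0 0 0 40"

```text
t: 9.72
eef_pos: [540.7, -200.8, 95.6]
tcp_rot: [3.139, -0.001, -2.671]
ft_force: [0.1, -0.2, -0.8]
opening: 0.4
```

```bash
python3 go.py 541 -201 60 207.59;python3 - <<'E'
from cell import env
import cv2,numpy as np
c=env.read_camera("top");np.savez("t4.npz",**c)
cv2.imwrite("pics/t4.png",cv2.resize(c["img"][160:270,270:400],None,fx=5,fy=5,interpolation=cv2.INTER_CUBIC))
E
```

```text
t 9.72 pos [ 540.7 -200.8   95.6] yaw [ 1.7988e+02 -8.0000e-02 -1.5305e+02] F [ 0.1 -0.2 -0.8] M [ 0.22 -0.11 -0.01] op 0.4
shift mm (tool) [-0.2 -0.4 35.6] turn deg [ 0.12 -0.08 -0.64]
```

View pics/t4.png

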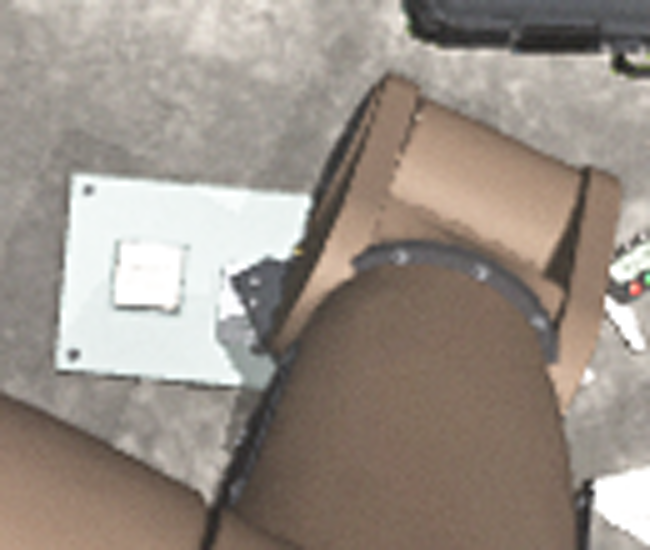

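The block is square in the nest at crop (150,275). The arm hides the knob, but the tongue front at crop (222,290) is visible and can be used to check the turn.

Request:
servo_tool --pt "0 0 0.012 0 0 -0.6 40" --pt "0 0 0.01 0 0 0 40" --pt "0 0 0.005 0 0 0 40" --pt "0 0 0 0 0 0 40"

```text
t: 10.1
eef_pos: [541.4, -200.9, 69.4]
tcp_rot: [3.141, -0.001, -2.664]
ft_force: [0.7, 0.0, -0.8]
opening: 0.398
```

```bash
python3 go.py 541 -201 59.5 207.59
```

```text
t 10.1 pos [ 541.4 -200.9   69.4] yaw [ 1.7994e+02 -4.0000e-02 -1.5263e+02] F [ 0.7  0.  -0.8] M [ 0.17 -0.1  -0.02] op 0.398
shift mm (tool) [0.4 0.1 9.9] turn deg [ 0.06 -0.04 -0.22]
```

Request:
servo_tool --pt "0.0004 0 0.006 0 0 -0.2 40" --pt "0 0 0.003 0 0 0 40" --pt "0 0 0 0 0 0 30" --pt "0 0 0 0 0 0 20" --pt "0 0 0 0 0 0 20" --pt "0 0 0 0 0 0 20"

```text
t: 10.6
eef_pos: [541.6, -201.3, 61.0]
tcp_rot: [-3.141, 0.0, -2.661]
ft_force: [-0.5, 0.2, -0.2]
opening: 0.212
```

```bash
python3 go.py 541 -201 59.5 207.59
```

```text
t 10.6 pos [ 541.6 -201.3   61. ] yaw [-1.7998e+02  2.0000e-02 -1.5248e+02] F [-0.5  0.2 -0.2] M [ 0.14 -0.07 -0.02] op 0.212
shift mm (tool) [0.4 0.6 1.5] turn deg [-0.02  0.02 -0.07]
```

Request:
servo_tool --pt "0 0 0 0 0 0 0" --pt "0 0 0 0 0 0 0" --pt "0 0 0 0 0 0 0" --pt "0 0 0 0 0 0 0"

```text
t: 10.93
eef_pos: [541.8, -201.5, 61.3]
tcp_rot: [-3.14, 0.001, -2.661]
ft_force: [0.0, -0.6, -0.8]
opening: 0.142
```

```bash
python3 go.py 541 -201 60 207.59
```

```text
t 10.93 pos [ 541.8 -201.5   61.3] yaw [-1.7994e+02  4.0000e-02 -1.5248e+02] F [ 0.  -0.6 -0.8] M [ 0.16 -0.16 -0.02] op 0.142
shift mm (tool) [0.5 0.8 1.3] turn deg [-0.06  0.04 -0.07]
```

Request:
servo_tool --pt "0 0 0 0 0 4 0" --pt "0 0 0 0 0 4 0" --pt "0 0 0 0 0 4 0" --pt "0 0 0 0 0 4 0" --pt "0 0 0 0 0 4 0" --pt "0 0 0 0 0 3 0"

```text
t: 11.43
eef_pos: [542.0, -202.1, 61.3]
tcp_rot: [-3.14, 0.001, -3.077]
ft_force: [0.6, -0.5, -1.4]
opening: 0.147
```

```bash
python3 go.py 541.8 -201.5 61 140
```

```text
t 11.43 pos [ 542.  -202.1   61.3] yaw [-1.7988e+02  8.0000e-02 -1.7633e+02] F [ 0.6 -0.5 -1.4] M [ 0.11 -0.25  0.27] op 0.147
shift mm (tool) [0.2 0.6 0.3] turn deg [-0.08  0.12 43.67]
```

Click 1 is at 23.9° of turn. Going on.

Request:
servo_tool --pt "0.0002 0.0004 0 0 0 4 0" --pt "0 0 0 0 0 4 0" --pt "0 0 0 0 0 4 0" --pt "0 0 0 0 0 4 0" --pt "0 0 0 0 0 4 0" --pt "0 0 0 0 0 1.5 0"

```text
t: 11.93
eef_pos: [542.0, -202.7, 61.4]
tcp_rot: [-3.139, 0.003, 2.811]
ft_force: [0.2, -0.2, -1.1]
opening: 0.147
```

```bash
python3 go.py 541.8 -201.5 61 140
```

```text
t 11.93 pos [ 542.  -202.7   61.4] yaw [-1.7984e+02  1.7000e-01  1.6106e+02] F [ 0.2 -0.2 -1.1] M [ 0.13 -0.23  0.17] op 0.147
shift mm (tool) [0.5 1.1 0.3] turn deg [-0.13  0.2  21.06]
```

Click 2 is at 46.5°. Now for the third.

Request:
servo_tool --pt "0.0003 0.0005 0 0 0 4 0" --pt "0 0 0 0 0 4 0" --pt "0 0 0 0 0 4 0" --pt "0 0 0 0 0 4 0" --pt "0 0 0 0 0 3.5 0" --pt "0 0 0 0 0 1 0" --pt "0 0 0 0 0 0 0"

```text
t: 12.52
eef_pos: [541.7, -203.2, 61.4]
tcp_rot: [-3.139, 0.005, 2.436]
ft_force: [0.4, 0.0, -2.6]
opening: 0.145
```

```bash
python3 go.py 541.8 -201.5 61 140;python3 - <<'E'
from h import *
from cell import env
c=env.read_camera("top");np.savez("t5.npz",**c)
f=np.array([548,-136.4]);th=np.radians(-6.16);R=np.array([[np.cos(th),-np.sin(th)],[np.sin(th),np.cos(th)]])
S=6;im=cv2.resize(c["img"][185:245,270:350],None,fx=S,fy=S,interpolation=cv2.INTER_CUBIC)
for y,col in((50,(0,0,255)),(39,(0,255,0)),(61,(255,0,0))): # expected tongue front at z39: third, second, fourth stop
    for x in(-44,18):
        q=f+R@[x,y];u=(proj(c,(q[0],q[1],39))-[270,185]+.5)*S-.5;cv2.circle(im,tuple(int(v) for v in u),3,col,-1)
cv2.imwrite("pics/t5.png",im)
E
```

```text
t 12.52 pos [ 541.7 -203.2   61.4] yaw [-179.84    0.26  139.6 ] F [ 0.4  0.  -2.6] M [ 0.11 -0.21  0.15] op 0.145
shift mm (tool) [1.  1.4 0.3] turn deg [-0.16  0.26 -0.4 ]
```

View pics/t5.png

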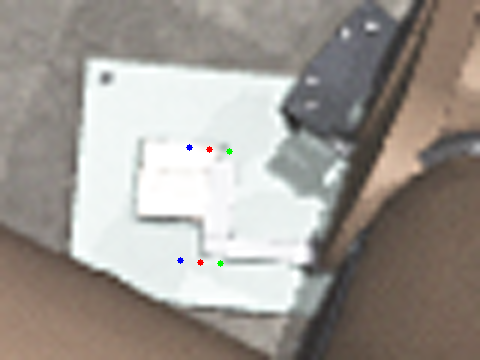

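The tongue's front edge, at cols 203-206, falls on the red third-stop marks and overlaps the block. The tool has turned 67.9° and the hold is steady, so I'm handing in.

```bash
python3 go.py 541.7 -203.2 61 140; python3 -c "
from cell import env
print(env.job_done())"; python3 go.py 541.7 -203.2 61 140
```

```text
t 12.57 pos [ 541.7 -203.2   61.3] yaw [-179.84    0.26  139.66] F [ 0.8 -1.  -0.4] M [ 0.08 -0.15  0.1 ] op 0.148
shift mm (tool) [0.  0.1 0.3] turn deg [-0.16  0.26 -0.34]
the job is handed in; nothing more can be done
None
the job is handed in; nothing more can be done
```

The square block is home in the nest and released, and the knob was handed in at the third stop with the gripper still holding it, at 12.6 s on the robot's clock.

- **Block:** at release the tool height put its underside at about 14.1 mm, against the 14 mm nest floor. The pictures show it flat and square in the nest, about 10 mm proud.
- **Knob:** I turned it clockwise in three moves, with the tool at 23.9°, 46.5° and 67.9° of turn from home. The third stop is at 67.5°. I counted the clicks by these angles and did not sense them separately.
- **Tongue:** the arm hid the knob in both cameras, so I checked the keeper tongue instead. Its front edge lies on the third-stop mark, clear of the second- and fourth-stop marks, and overlaps the block's edge.
- **Forces:** the wrist force stayed under about 4 N at every reading.
- **Disagreements:** a colour-mask estimate of the knob axis was 3–5 mm off because of shadow, so I used the fixture geometry. The grip centre drifted about 2 mm during the turn, with no side force showing.
- **Not seen:** the state could not be read after hand-in. The last reading, just before, was steady with the knob held.

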